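# Shake the spent cells out of a battery cartridge

## Robot

A 6-joint arm with a two-finger parallel gripper is mounted at the origin on the work surface. World frame = base frame: x ahead of the robot, y to its left, z up, the work surface at z = 0. Lengths are in mm, angles in degrees, forces in N, time in s.
With the tool pointing down it reaches from about 425 to 950 mm from the base axis. Payload 14.7 kg.
Tool frame: the origin (TCP) lies on the mounting face of the last link; the fingertips stand 173 mm ahead of it and the grasp point (between the pads) lies 155 mm ahead of it; z points along the fingers, y is the direction in which the jaws open and shut (so a half turn about z gives the same grasp; the last joint's range is limited). The gripper opens to 85 mm and grips with 20 to 120 N. Pads are 22 mm wide; open, the fingers measure 114 mm over their backs; the gripper's body (76 mm by 85 mm) begins 54 mm behind the grasp point. The pads swing forward as they close: fully open they stand 13 mm farther back than shut.
Start: joints at [61.272, 27.513, 91.461, -0, 61.026, -2.67], TCP at [285.51, 583.933, 404.697] pointing down, gripper open.
Joint ranges: [-157.49, 157.49], [-46.99, 117.5], [13.45, 153.17], [-89.5, 269.5], [5.16, 153.95], [-167.48, 167.48]. Speed limits (degrees/s): [108.29, 108.29, 136.94, 172.46, 172.46, 172.46].

## Interface

Orientations are given as a 3x3 rotation matrix whose columns are the frame's x, y, z axes.
In Python, from cell import env gives the robot as it stands.
- The arm moves only by the shell command python3 -m crank 'ROWS'. ROWS is JSON, a list of rows, each an object with "offset": the shift along the tool's x, y, z in mm, a list of three; "delta_rot": the turn, a rotation vector about the tool's x, y, z in degrees, a list of three; "fingers": the closure in counts, from 0 (fully open) to 255 (shut). A call has 1 to 10 rows; each row shifts and turns the commanded pose from where the row before left it, along the tool's axes as they then stand; what a row does not reach is not made up. A row lasts 1/8 s, in which the tool goes at most 62.5 mm and 10.7 degrees, less where a joint would pass 70% of its speed; a pose out of reach is approached as far as the arm can. A call with a gripper value outside its range is refused whole. The fingers move at their own pace and stop on an object; the grip force is fixed at half the most. Time passes only in rows, so rows that do not move let the fingers close. It gives the time, the measured TCP pose, the force and the opening at its end, in the units of the state.
- env.get_state(): the state, without advancing time (a new reading comes with each control period).
- env.snapshot(name): name is "side" or "top"; returns (picture, depth): 480x640x3 uint8, red, green, blue; 480x640 float32, mm along the optical axis (not along the pixel's ray), 0 where there is no reading.
- env.get_calibration(name): a dict with "fx", "fy", "cx", "cy" (pixels), "xyz" and "rotation" of the camera in the world. Camera axes: x right, y up, looking along -z (the intrinsics and any distortion apply to the point x, -y, -z); pixel columns grow to the right and rows downward; lengths in mm; the calibration is good to about 2 mm. A picture is of the moment at which its call begins. get_calibration takes no time and is no camera call.
- env.sign_off(): hands the job in, once; it reports no verdict.
The state is a dict: "time_s": time; "joint_pos": joint angles; "dq": joint speeds; "tau": joint torques, N m; "tool_pos": TCP position; "tool_rot": TCP orientation; "wrist_force": force on the tool from outside, world axes, zero at the start; "ft_torque": the same for the moment, N m; "gripper_width": finger opening in mm.
Only numpy, scipy, OpenCV 4.12 (cv2) and the standard library are available. Lean on these libraries where they do the work, as an engineer would, in place of code of your own. Each camera call takes 0.05 s, during which the arm holds its last target. There are 200 camera calls.

## Task

Take the blue battery cartridge out of its cradle, tip its orange mouth down through the yellow spring flap of the grey recycling bin and shake it until both spent cells have dropped into the bin: one is loose, the other is pinched at the closed end and only works free with shaking, which you can feel as its weight drops. Spill no cell beside the bin and leave the meter, mug and mouse where they are. Then lay the empty cartridge back in its cradle, centred and with its mouth the same way as before, and let go.

Things in the scene. Friction and masses are not known exactly. Their poses are not given: they have to be found in the camera images.
- cartridge: Blue square tube, 150 mm long, 42 x 42 mm outside, bore 34 x 34 mm, smooth (friction 0.15); open end has an orange band, the closed end a black one. 160 g empty, about 440 g full; stiff, may be gripped firmly across its width. Origin: centre of its underside as it lies in the cradle; x along the tube, mouth at x = -75 mm (at first roughly towards the robot), closed end at +75 mm; z up.
- mouth (a point): Centre of the cartridge's open mouth (orange end).
- cartridge_mid (a point): Middle of the cartridge, on its axis, 75 mm from either end.
- cell_outer_mid (a point): Middle of the loose cell in the mouth half of the cartridge: a green and copper cylinder, 32 mm across, 60 mm long, 136 to 147 g (1.33 to 1.44 N). It slides out as soon as the mouth is tipped some 10 degrees or more below level.
- cell_inner_mid (a point): Middle of the second cell, of the same kind, at the closed end. Two stiff sliding tabs in front of it resist about 1.4 N along the tube and so hold it while still, at any dip up to about 80 degrees. Each brisk stroke along the tube's axis (20 to 80 mm, peaks of 2 to 6 m/s2), mouth 45 to 75 degrees below level, drags it a few millimetres on; some 10 to 20 mm frees it. The number of strokes varies.
- cradle: Fixed cradle: base plate 150 x 80 x 8 mm with two black saddles, 14 mm thick, at x = +52 and -52 mm; their floors are 40 mm above the bench, their cheeks rise 18 mm higher, 50 mm apart (4 mm play each side). Between the saddles (x = -45 to +45 mm) the cartridge's sides are free for fingers. Origin: centre of its underside; x along the cartridge's axis, its mouth end at -x; z up.
- bin: Fixed grey recycling bin, 190 x 190 mm, 160 mm high, closed on top but for an oblong port 120 mm (x) by 130 mm (y) in the middle of the top, filled by the flap. Origin: centre of its underside; the hinge of the flap lies on the +x side of the port, which looks away from the robot.
- port (a point): Centre of the bin's port, at the level of the bin's top (160 mm above the bench).
- flap (a joint): Yellow push-in flap, 116 x 126 mm, closing the bin's port: 0 = shut and level, grows as its free edge (towards -x of the bin) swings down into the bin, to 1.4 rad. A light spring shuts it: about 0.2 N at the free edge when level, 0.7 N when wide open. A cell that falls on it goes through by its own weight.
- flap_edge (a point): Middle of the flap's free edge.
- meter: Yellow hand meter lying on the bench, 150 x 78 x 36 mm; bystander. Origin: centre of its underside.
- mug: White mug, 76 mm across, 92 mm high; bystander. Origin: centre of its underside.
- mouse: Black computer mouse, 100 x 58 x 30 mm; bystander. Origin: centre of its underside.
Things that resemble listed ones, but are neither listed nor needed, are in the scene too. There is more than one size of the cartridge; the one meant has the size given above.

How it is judged (in metres and radians):
On the way, in this order (a step that is already met when the one before it is completed fails the run):
1. the cartridge is lifted out of its cradle with the second cell still in it (height (world z) of cartridge_mid above 0.1 m and distance between cell_inner_mid and cartridge_mid below 0.06 m), for 0.1 s.
2. the cartridge's mouth is pushed down through the flap, tipped at least 30 degrees below level (z of mouth in the frame of bin below 0.155 m and horizontal distance between mouth and port below 0.06 m and value of joint flap above 0.2 rad and angle between cartridge's own x axis and vertical below 1.05 rad), for 0.05 s.
3. both cells lie in the bin while the cartridge is still held above its cradle (z of each of cell_outer_mid, cell_inner_mid in the frame of bin below 0.09 m and horizontal distance between each of cell_outer_mid, cell_inner_mid and bin below 0.12 m and height (world z) of cartridge_mid above 0.1 m), for 0.2 s.
At the end, for the whole second after the job is handed in: Both cells lie in the bin (below 90 mm, within its walls), the flap has swung shut (under 0.15 rad), and the cartridge lies still down on both saddles of its cradle (any side up), centred along it within 22 mm, in line within 0.1 rad, mouth towards the cradle's -x end, released (z of each of cell_outer_mid, cell_inner_mid in the frame of bin below 0.09 m and horizontal distance between each of cell_outer_mid, cell_inner_mid and bin below 0.12 m and value of joint flap below 0.15 rad and x of mouth in the frame of cradle below -0.05 m and linear speed of cartridge below 0.02 m/s and x of cartridge_mid in the frame of cradle between -0.022 and 0.022 m and y of cartridge_mid in the frame of cradle between -0.008 and 0.008 m and z of cartridge_mid in the frame of cradle between 0.056 and 0.067 m and angle between the x axis of cartridge and the x axis of cradle, either way round below 0.1 rad); the robot touches nothing.
It fails at once if a cell is spilled beside the bin ((height (world z) of cell_outer_mid below 0.04 m and horizontal distance between cell_outer_mid and bin above 0.13 m) or (height (world z) of cell_inner_mid below 0.04 m and horizontal distance between cell_inner_mid and bin above 0.13 m)).
It fails at once if the meter, mug or mouse is moved by more than 30 mm (distance of any of meter, mug, mouse from where it was at the start of the episode above 0.03 m).
It also fails if it takes over 72 s, if anything falls off the work surface, if the arm or the gripper's body presses on something with over 40 N, if the wrist force passes 120 N, or if a joint passes its speed limit or range.

## Working session

There is one attempt and no reset: what is moved stays moved. The work goes in short steps, Python scripts to look and compute and a shell command to move; the robot and the scene stay as the last step left them, time stands still between calls to the robot, and variables do not carry over. Pictures are saved under pics/ and viewed, about 8 in all and at most 12, crops included, and the job is handed in when it is done.

```bash
ls; mkdir -p pics; python3 - <<'E'
from cell import env
import cv2,numpy as np
for n in("side","top"):
    p,d=env.snapshot(n); np.savez(f"pics/{n}0.npz",p=p,d=d); cv2.imwrite(f"pics/{n}0.png",p[:,:,::-1]); print(n,env.get_calibration(n))
print(env.get_state())
E
```

```text
pics
side {'fx': 476.7826659169129, 'fy': 476.7826659169129, 'cx': 320.71159865754083, 'cy': 245.6011128912864, 'xyz': array([ -63.433843  , -851.25602337,  703.72161803]), 'rotation': array([[ 0.81360111,  0.28012094, -0.50949533],
       [-0.58106023,  0.42270523, -0.69547775],
       [ 0.02054846,  0.86188894,  0.50668058]])}
top {'fx': 519.5565606494772, 'fy': 519.5565606494772, 'cx': 327.0538587323095, 'cy': 240.76610820782173, 'xyz': array([ 265.89814281,  -13.77302178, 1608.01880285]), 'rotation': array([[ 0.02786651,  0.97990962, -0.19748568],
       [-0.99936731,  0.03167853,  0.01616939],
       [ 0.02210059,  0.19691014,  0.98017241]])}
{'time_s': 0.1, 'joint_pos': array([ 6.12723214e+01,  2.75458249e+01,  9.14890277e+01, -2.60148847e-04,
        6.10259877e+01, -2.66991680e+00]), 'dq': array([-0.01808537, -0.16990775,  0.0850284 ,  0.0221018 ,  0.02281104,
        0.06976606]), 'tau': array([ 9.72410126e-04, -9.52251506e+01, -4.31043541e+01,  1.22616671e-04,
        4.78710004e-03,  6.21382992e-05]), 'tool_pos': array([285.42897476, 583.78767504, 404.14865478]), 'tool_rot': array([[-8.98352608e-01,  4.39274782e-01, -5.06898194e-04],
       [ 4.39275072e-01,  8.98352125e-01, -9.33071807e-04],
       [ 4.54981553e-05, -1.06089523e-03, -9.99999436e-01]]), 'wrist_force': array([ 0.46394873, -0.20875629, -0.46236755]), 'ft_torque': array([-0.00682831, -0.03689333,  0.00513715]), 'gripper_width': 85.50515754915725}
```

View pics/top0.png

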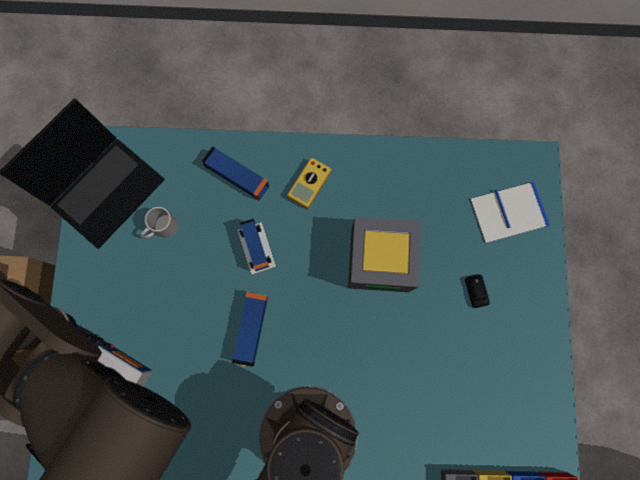

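View pics/side0.png

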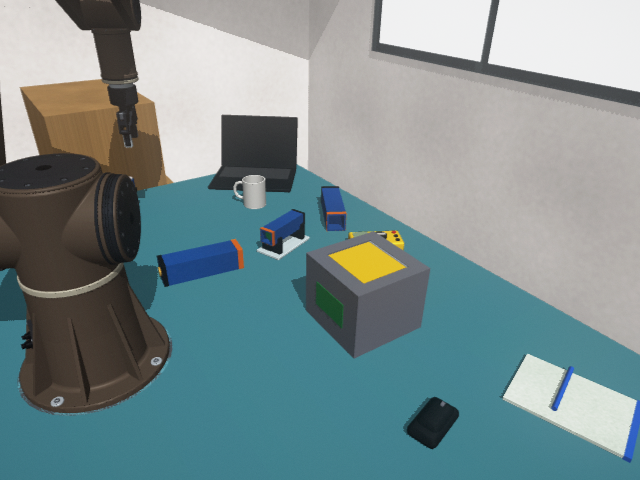

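The top view shows the cradled cartridge at about (255,245), with its orange mouth at the lower end (262,267). The bin flap is at (386,252), the meter at (310,183), the mug at (160,222) and the mouse at (477,290). The other two blue tubes are larger decoys. The side view agrees.

```bash
cat > h.py <<'E'
import numpy as np,cv2
from cell import env
def ray(cal,uv,z):
    uv=np.atleast_2d(uv).astype(float)
    d=np.c_[(uv[:,0]-cal['cx'])/cal['fx'],-(uv[:,1]-cal['cy'])/cal['fy'],-np.ones(len(uv))]@np.array(cal['rotation']).T
    o=np.array(cal['xyz']); return o+d*((z-o[2])/d[:,2])[:,None]
def cloud(cal,dep):
    v,u=np.mgrid[:480,:640]
    c=np.stack([(u-cal['cx'])/cal['fx']*dep,-(v-cal['cy'])/cal['fy']*dep,-dep],-1)
    return c@np.array(cal['rotation']).T+np.array(cal['xyz'])
E
python3 - <<'E'
from h import *
for n,boxes in (("top",{"cart":(235,215,280,275),"flap":(345,215,425,295)}),("side",{"cart":(255,205,312,262),"flap":(305,232,430,350)})):
    z=np.load(f"pics/{n}0.npz"); p,d=z['p'],z['d']; cal=env.get_calibration(n)
    P=cloud(cal,d); hsv=cv2.cvtColor(p,cv2.COLOR_RGB2HSV)
    H,S,V=[hsv[...,i].astype(int) for i in range(3)]
    for k,(a,b,c,e) in boxes.items():
        box=np.zeros(H.shape,bool); box[b:e,a:c]=1
        ms={"blue":(abs(H-110)<10)&(S>120)&(V>50),"orange":(H<14)&(S>140)&(V>90)} if k=="cart" else {"yellow":(abs(H-25)<7)&(S>120)}
        if k=="cart": ms["white"]=(S<50)&(V>140)
        for c_,m in ms.items():
            m=m&box&(d>0); 
            if m.sum()<5: print(n,k,c_,m.sum()); continue
            vv,uu=np.nonzero(m); zm=np.percentile(P[m][:,2],[5,50,95])
            print(n,k,c_,m.sum(),"pix",uu.mean().round(1),vv.mean().round(1),"z",zm.round(),"med",np.median(P[m],0).round(1))
            if c_ in("blue","orange","yellow","white"):
                zz={"blue":82,"orange":82,"yellow":160,"white":8}[c_]
                mm=m&(abs(P[...,2]-zz)<5)
                if mm.sum()<5: continue
                vv,uu=np.nonzero(mm); Q=ray(cal,np.c_[uu,vv],zz)[:,:2]
                print("   rect",[np.round(x,1) for x in cv2.minAreaRect(Q.astype(np.float32))],"mean",Q.mean(0).round(1))
    if n=="top":
        g=(abs(P[...,2]-160)<6); g[:,:340]=0; vv,uu=np.nonzero(g); Q=ray(cal,np.c_[uu,vv],160)[:,:2]
        print("bin top rect",cv2.minAreaRect(Q.astype(np.float32)),cv2.boxPoints(cv2.minAreaRect(Q.astype(np.float32))).round())
        m=(P[...,2]>60)&(P[...,2]<95); m[:215]=0;m[275:]=0;m[:,:230]=0;m[:,285:]=0
        vv,uu=np.nonzero(m); r=cv2.minAreaRect(ray(cal,np.c_[uu,vv],82)[:,:2].astype(np.float32));print("tube all",r,cv2.boxPoints(r).round())
E
```

```text
top cart blue 605 pix 253.1 242.7 z [74. 82. 87.] med [562.  181.5  81.7]
   rect [array([561.5, 180.6]), array([129.9,  42. ]), np.float64(20.0)] mean [560.5 181. ]
top cart orange 49 pix 260.4 265.3 z [75. 82. 86.] med [493.9 157.3  81.5]
   rect [array([493. , 155.6]), array([ 8.6, 41.7]), np.float64(20.6)] mean [493.4 154.9]
top cart white 260 pix 264.7 248.6 z [ 2.  8. 16.] med [561.8 153.9   7.9]
   rect [array([559.6, 180.4]), array([146.7,  78.7]), np.float64(20.5)] mean [556.8 153.1]
top flap yellow 1751 pix 385.9 251.9 z [153. 158. 164.] med [ 531.4 -206.   158. ]
   rect [array([ 532. , -206.5]), array([125.7, 112.4]), np.float64(87.7)] mean [ 532.  -206.2]
bin top rect ((533.5468139648438, -206.91978454589844), (190.376708984375, 191.55072021484375), 87.72180938720703) [[ 434. -298.]
 [ 625. -306.]
 [ 633. -116.]
 [ 442. -108.]]
tube all ((558.673828125, 178.7625732421875), (151.73448181152344, 61.54399871826172), 20.412508010864258) [[477. 181.]
 [498. 123.]
 [641. 176.]
 [619. 234.]]
side cart blue 766 pix 283.2 225.6 z [42. 75. 83.] med [553.2 168.7  75.5]
   rect [array([550.7, 172.6]), array([148.,  50.]), np.float64(20.4)] mean [556.  175.9]
side cart orange 60 pix 269.7 234.0 z [44. 80. 84.] med [494.4 136.9  80.1]
   rect [array([490.1, 149.1]), array([13.3, 48.6]), np.float64(12.1)] mean [490.  151.2]
side cart white 403 pix 282.5 243.9 z [ 3.  7. 10.] med [557.  158.2   7.3]
   rect [array([595.1, 254.1]), array([347.8, 152.4]), np.float64(62.4)] mean [550.9 171.6]
side flap yellow 1898 pix 368.9 259.2 z [ 35. 158. 160.] med [ 534.1 -204.8  158.2]
   rect [array([ 548.2, -194.6]), array([161.6, 154.8]), np.float64(87.8)] mean [ 525.7 -213.3]
```

```bash
python3 -m crank '[{"offset":[-43,-24,0],"delta_rot":[0,0,0],"fingers":0},{"offset":[-43,-24,0],"delta_rot":[0,0,0],"fingers":0},{"offset":[-43,-24,0],"delta_rot":[0,0,0],"fingers":0},{"offset":[-43,-24,0],"delta_rot":[0,0,0],"fingers":0},{"offset":[-43,-24,0],"delta_rot":[0,0,0],"fingers":0},{"offset":[-43,-24,0],"delta_rot":[0,0,0],"fingers":0},{"offset":[-43,-24,0],"delta_rot":[0,0,0],"fingers":0},{"offset":[-43,-24,0],"delta_rot":[0,0,0],"fingers":0},{"offset":[-43,-24,0],"delta_rot":[0,0,0],"fingers":0},{"offset":[-43,-20,0],"delta_rot":[0,0,0],"fingers":0}]'
python3 -m crank '[{"offset":[0,0,0],"delta_rot":[0,0,10.5],"fingers":0},{"offset":[0,0,0],"delta_rot":[0,0,10.5],"fingers":0},{"offset":[0,0,0],"delta_rot":[0,0,10.5],"fingers":0},{"offset":[0,0,0],"delta_rot":[0,0,10.5],"fingers":0},{"offset":[0,0,0],"delta_rot":[0,0,10.5],"fingers":0},{"offset":[0,0,0],"delta_rot":[0,0,10.5],"fingers":0},{"offset":[0,0,0],"delta_rot":[0,0,10.5],"fingers":0},{"offset":[0,0,0],"delta_rot":[0,0,10.5],"fingers":0},{"offset":[0,0,0],"delta_rot":[0,0,10.5],"fingers":0},{"offset":[0,0,0],"delta_rot":[0,0,10.5],"fingers":0}]'
python3 -m crank '[{"offset":[0,0,0],"delta_rot":[0,0,9.5],"fingers":0},{"offset":[0,0,0],"delta_rot":[0,0,9.5],"fingers":0},{"offset":[0,0,0],"delta_rot":[0,0,9.5],"fingers":0},{"offset":[0,0,0],"delta_rot":[0,0,0],"fingers":0},{"offset":[0,0,0],"delta_rot":[0,0,0],"fingers":0}]'
cat >> h.py <<'E'
def togo(target,R=None):
    s=env.get_state(); Rt=s['tool_rot'] if R is None else R
    print("t",s['time_s'],"pos",s['tool_pos'].round(1),"q",s['joint_pos'].round(1),"F",s['wrist_force'].round(2),"w",round(s['gripper_width'],1))
    print("x yaw",np.degrees(np.arctan2(*s['tool_rot'][[1,0],0])).round(2),"zax",s['tool_rot'][:,2].round(3)," offset",(Rt.T@(np.array(target)-s['tool_pos'])).round(1))
E
python3 -c "
from h import *
togo([567,183,214])"
```

```text
time_s: 1.35
tool_pos: [568.8, 181.4, 404.5]
tool_rot: [[-0.898, 0.44, -0.0], [0.44, 0.898, -0.0], [0.0, -0.0, -1.0]]
wrist_force: [0.4, 0.3, -0.4]
gripper_width: 85.2
time_s: 2.6
tool_pos: [568.0, 183.0, 404.4]
tool_rot: [[0.661, 0.75, -0.001], [0.75, -0.661, -0.0], [-0.001, -0.0, -1.0]]
wrist_force: [-0.1, -0.2, -0.4]
gripper_width: 85.5
time_s: 3.22
tool_pos: [568.1, 183.0, 404.6]
tool_rot: [[0.936, 0.353, -0.0], [0.353, -0.936, -0.0], [-0.0, -0.0, -1.0]]
wrist_force: [-0.9, -0.4, -0.4]
gripper_width: 85.7
t 3.225 pos [568.1 183.  404.6] q [14.9 23.3 98.7 -0.  58.1 84.3] F [-0.92 -0.39 -0.44] w 85.7
x yaw 20.67 zax [-0. -0. -1.]  offset [ -1.   -0.4 190.6]
```

```bash
python3 -m crank '[{"offset":[0,0,40],"delta_rot":[0,0,0],"fingers":0},{"offset":[0,0,40],"delta_rot":[0,0,0],"fingers":0},{"offset":[0,0,40],"delta_rot":[0,0,0],"fingers":0},{"offset":[0,0,40],"delta_rot":[0,0,0],"fingers":0},{"offset":[0,0,30],"delta_rot":[0,0,0],"fingers":0},{"offset":[0,0,0],"delta_rot":[0,0,0],"fingers":0}]'
python3 -m crank '[{"offset":[0,0,0],"delta_rot":[0,0,0],"fingers":255},{"offset":[0,0,0],"delta_rot":[0,0,0],"fingers":255},{"offset":[0,0,0],"delta_rot":[0,0,0],"fingers":255},{"offset":[0,0,0],"delta_rot":[0,0,0],"fingers":255},{"offset":[0,0,0],"delta_rot":[0,0,0],"fingers":255},{"offset":[0,0,0],"delta_rot":[0,0,0],"fingers":255}]'
```

```text
time_s: 3.98
tool_pos: [567.3, 182.8, 212.8]
tool_rot: [[0.936, 0.351, -0.004], [0.351, -0.936, -0.001], [-0.004, -0.0, -1.0]]
wrist_force: [-0.1, -0.7, -0.1]
gripper_width: 85.4
time_s: 4.72
tool_pos: [568.6, 183.2, 216.1]
tool_rot: [[0.937, 0.35, 0.002], [0.35, -0.937, 0.001], [0.002, 0.0, -1.0]]
wrist_force: [-1.2, 1.0, 7.8]
gripper_width: 41.3
```

```bash
python3 -m crank '[{"offset":[0,0,-8],"delta_rot":[0,0,0],"fingers":255},{"offset":[0,0,-15],"delta_rot":[0,0,0],"fingers":255},{"offset":[0,0,-20],"delta_rot":[0,0,0],"fingers":255},{"offset":[0,0,-25],"delta_rot":[0,0,0],"fingers":255},{"offset":[0,0,-25],"delta_rot":[0,0,0],"fingers":255},{"offset":[0,0,-25],"delta_rot":[0,0,0],"fingers":255},{"offset":[0,0,-25],"delta_rot":[0,0,0],"fingers":255},{"offset":[0,0,-20],"delta_rot":[0,0,0],"fingers":255},{"offset":[0,0,-7],"delta_rot":[0,0,0],"fingers":255},{"offset":[0,0,0],"delta_rot":[0,0,0],"fingers":255}]'
python3 -m crank '[{"offset":[0,0,0],"delta_rot":[0,0,0],"fingers":255},{"offset":[0,0,0],"delta_rot":[0,0,0],"fingers":255}]'
python3 - <<'E'
from h import *
p,d=env.snapshot("side"); cv2.imwrite("pics/side1.png",cv2.resize(p[80:330,180:460,::-1],None,fx=2,fy=2))
togo([0,0,0])
E
```

```text
time_s: 5.98
tool_pos: [568.0, 183.0, 385.2]
tool_rot: [[0.937, 0.349, 0.001], [0.349, -0.937, 0.0], [0.001, 0.0, -1.0]]
wrist_force: [0.5, -0.2, -4.8]
gripper_width: 41.3
time_s: 6.22
tool_pos: [568.0, 183.0, 383.9]
tool_rot: [[0.937, 0.349, -0.001], [0.349, -0.937, -0.0], [-0.001, -0.0, -1.0]]
wrist_force: [-0.5, 0.8, -4.7]
gripper_width: 41.3
t 6.275 pos [568. 183. 384.] q [14.9 24.5 99.9  0.  55.6 84.5] F [-0.08  0.88 -4.63] w 41.4
x yaw 20.44 zax [-0.001 -0.    -1.   ]  offset [-595.7  -26.9  384.7]
```

View pics/side1.png

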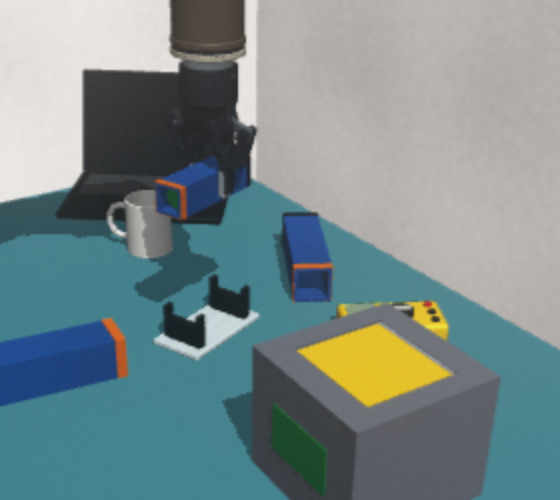

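```bash
python3 -m crank '[{"offset":[0,0,0],"delta_rot":[0,-4,0],"fingers":255},{"offset":[0,0,0],"delta_rot":[0,-4,0],"fingers":255},{"offset":[-4,10,0],"delta_rot":[0,0,0],"fingers":255},{"offset":[-8,21,0],"delta_rot":[0,0,0],"fingers":255},{"offset":[-12,31,0],"delta_rot":[0,0,0],"fingers":255},{"offset":[-15,38,0],"delta_rot":[0,0,0],"fingers":255},{"offset":[-15,38,0],"delta_rot":[0,0,0],"fingers":255},{"offset":[-15,38,0],"delta_rot":[0,0,0],"fingers":255},{"offset":[-15,38,0],"delta_rot":[0,0,0],"fingers":255},{"offset":[-12,31,0],"delta_rot":[0,0,0],"fingers":255}]'
python3 -m crank '[{"offset":[-8,21,0],"delta_rot":[0,0,0],"fingers":255},{"offset":[-5,13,0],"delta_rot":[0,0,0],"fingers":255},{"offset":[-2,6,0],"delta_rot":[0,0,0],"fingers":255},{"offset":[0,0,0],"delta_rot":[0,0,0],"fingers":255}]'
python3 - <<'E'
from h import *
from scipy.spatial.transform import Rotation as Ro
s=env.get_state();R=s['tool_rot']
print(R.round(3))
Rt=np.array([[np.cos(np.radians(70)),np.sin(np.radians(70)),0],[np.sin(np.radians(70)),-np.cos(np.radians(70)),0],[0,0,-1]]).reshape(3,3)
Rt=Rt@Ro.from_euler('y',-8,degrees=True).as_matrix()
togo([562,-128,384]); print(Ro.from_matrix(R.T@Rt).as_rotvec(degrees=True))
print("mouth",(s['tool_pos']+R@[-83.8,0,154.5]).round(1))
E
```

```text
time_s: 7.52
tool_pos: [563.7, -82.7, 398.4]
tool_rot: [[0.929, 0.348, -0.129], [0.345, -0.937, -0.049], [-0.138, 0.001, -0.99]]
wrist_force: [0.2, 0.6, -4.5]
gripper_width: 41.3
time_s: 8.02
tool_pos: [564.7, -122.2, 400.1]
tool_rot: [[0.928, 0.349, -0.13], [0.346, -0.937, -0.048], [-0.139, -0.0, -0.99]]
wrist_force: [-0.1, 1.0, -4.8]
gripper_width: 41.4
[[ 0.928  0.349 -0.13 ]
 [ 0.346 -0.937 -0.048]
 [-0.139 -0.    -0.99 ]]
t 8.025 pos [ 564.7 -122.2  400.1] q [-13.7  24.   98.5  -5.   64.2  58.3] F [-0.1   1.03 -4.77] w 41.4
x yaw 20.45 zax [-0.13  -0.048 -0.99 ]  offset [-2.3  4.5 16.5]
[-6.90390573e+00 -6.37062895e-03 -4.90685505e+01]
mouth [ 466.8 -158.7  258.7]
```

```bash
python3 -m crank '[{"offset":[0,0,0],"delta_rot":[-0.7,0,-4.9],"fingers":255},{"offset":[0,0,0],"delta_rot":[-1.4,0,-9.8],"fingers":255},{"offset":[0,0,0],"delta_rot":[-1.4,0,-9.8],"fingers":255},{"offset":[0,0,0],"delta_rot":[-1.4,0,-9.8],"fingers":255},{"offset":[0,0,0],"delta_rot":[-1.3,0,-9.8],"fingers":255},{"offset":[0,0,0],"delta_rot":[-0.7,0,-4.9],"fingers":255},{"offset":[0,0,0],"delta_rot":[0,0,0],"fingers":255},{"offset":[0,0,0],"delta_rot":[0,0,0],"fingers":255}]'
python3 - <<'E'
from h import *
from scipy.spatial.transform import Rotation as Ro
s=env.get_state();R=s['tool_rot'];p=s['tool_pos'];M=np.array([-83.8,0,154.5])
togo([0,0,0]);print(R.round(3)); print("mouth",(p+R@M).round(1))
# phase A: shift so mouth at (535,-205,205) while still mouth-up
A=np.array([535,-205,205.])-(p+R@M); print("A",(R.T@A).round(1))
# tilt per row th about own y pivoting the mouth, plus world shift dw of mouth in first frame
for th in (10,9,5): 
    Q=Ro.from_euler('y',th,degrees=True).as_matrix(); print(th,(M-Q@M).round(1))
E
```

```text
time_s: 9.02
tool_pos: [564.7, -121.9, 400.1]
tool_rot: [[0.341, 0.939, -0.048], [0.93, -0.345, -0.131], [-0.14, -0.0, -0.99]]
wrist_force: [0.3, -0.2, -3.5]
gripper_width: 41.2
t 9.025 pos [ 564.7 -121.9  400.1] q [-12.5  22.5 101.   -9.4  57.9  12.8] F [ 0.35 -0.18 -3.51] w 41.2
x yaw 69.84 zax [-0.048 -0.131 -0.99 ]  offset [ -23.6 -572.1  407.4]
[[ 0.341  0.939 -0.048]
 [ 0.93  -0.345 -0.131]
 [-0.14  -0.    -0.99 ]]
mouth [ 528.7 -220.   258.8]
A [23.6  0.8 51. ]
10 [-28.1   0.  -12.2]
9 [-25.2   0.  -11.2]
5 [-13.8   0.   -6.7]
```

```bash
python3 -m crank '[{"offset":[11,0,17],"delta_rot":[0,0,0],"fingers":255},{"offset":[11,0,17],"delta_rot":[0,0,0],"fingers":255},{"offset":[11,0,17],"delta_rot":[0,0,0],"fingers":255},{"offset":[0,0,0],"delta_rot":[0,0,0],"fingers":255},{"offset":[0,0,0],"delta_rot":[0,0,0],"fingers":255}]'
python3 -c "
from h import *
s=env.get_state();togo([0,0,0]);print((s['tool_pos']+s['tool_rot']@[-83.8,0,154.5]).round(1))"
```

```text
time_s: 9.65
tool_pos: [573.6, -98.4, 345.0]
tool_rot: [[0.34, 0.939, -0.048], [0.93, -0.343, -0.131], [-0.14, -0.0, -0.99]]
wrist_force: [0.8, -0.8, -3.5]
gripper_width: 41.4
t 9.65 pos [573.6 -98.4 345. ] q [-10.   26.5 103.4 -10.1  51.9  16.4] F [ 0.75 -0.83 -3.49] w 41.4
x yaw 69.94 zax [-0.048 -0.131 -0.99 ]  offset [ -55.1 -572.5  356.3]
[ 537.7 -196.6  203.7]
```

```bash
python3 - <<'E'
from h import *
p,d=env.snapshot("side"); cv2.imwrite("pics/side2.png",cv2.resize(p[60:400,180:500,::-1],None,fx=1.8,fy=1.7))
for i in range(4): env.snapshot("side"); print(env.get_state()['wrist_force'].round(2))
E
```

```text
[ 0.6  -0.15 -3.68]
[ 0.44  0.67 -5.11]
[-0.37 -0.45 -4.82]
[-0.22  0.04 -4.06]
```

View pics/side2.png

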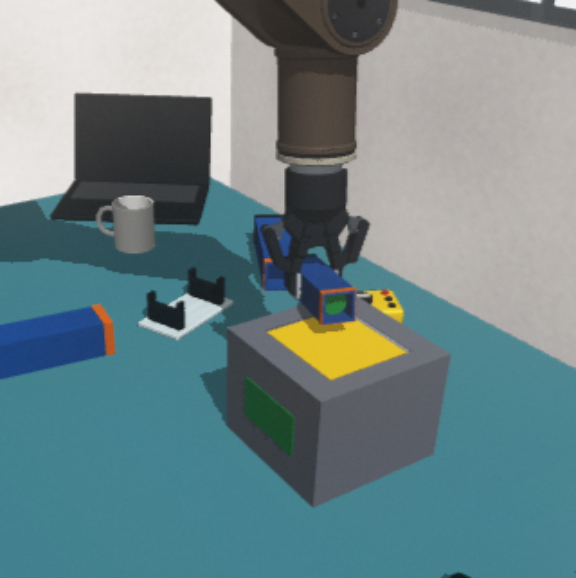

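The green cell is still visible inside the mouth, so the varying force reading was noise. The mouth is over the flap, and I'll tip it now.

```bash
python3 -m crank '[{"offset":[-27,0,-2],"delta_rot":[0,10,0],"fingers":255},{"offset":[-29,0,3],"delta_rot":[0,10,0],"fingers":255},{"offset":[-31,0,0],"delta_rot":[0,10,0],"fingers":255},{"offset":[-33,0,-1],"delta_rot":[0,10,0],"fingers":255},{"offset":[-34,0,-2],"delta_rot":[0,10,0],"fingers":255},{"offset":[-34,0,-6],"delta_rot":[0,10,0],"fingers":255},{"offset":[-26,0,-8],"delta_rot":[0,8,0],"fingers":255},{"offset":[0,0,0],"delta_rot":[0,0,0],"fingers":255},{"offset":[0,0,0],"delta_rot":[0,0,0],"fingers":255}]'
python3 - <<'E'
from h import *
p,d=env.snapshot("side"); cv2.imwrite("pics/side3.png",cv2.resize(p[60:400,180:500,::-1],None,fx=1.8,fy=1.7))
F=[]
for i in range(6): env.snapshot("side"); F.append(env.get_state()['wrist_force'])
print(np.mean(F,0).round(2))
s=env.get_state();togo([0,0,0]);R=s['tool_rot'];print("dip",np.degrees(np.arcsin(R[2,0])),"mouth",(s['tool_pos']+R@[-83.8,0,154.5]).round(1))
E
```

```text
time_s: 11.02
tool_pos: [505.6, -284.4, 279.3]
tool_rot: [[0.172, 0.939, 0.297], [0.472, -0.343, 0.812], [0.864, 0.0, -0.503]]
wrist_force: [-0.8, 0.6, -2.5]
gripper_width: 41.2
[-0.64  0.15 -2.1 ]
t 11.375 pos [ 505.8 -284.   279.5] q [-47.6  42.  102.7  51.2  79.8 -58.7] F [-1.03  1.11 -1.5 ] w 41.2
x yaw 70.09 zax [ 0.297  0.813 -0.501]  offset [-194.4 -572.7  220.9]
dip 59.91962343064309 mouth [ 537.3 -197.9  129.6]
```

View pics/side3.png

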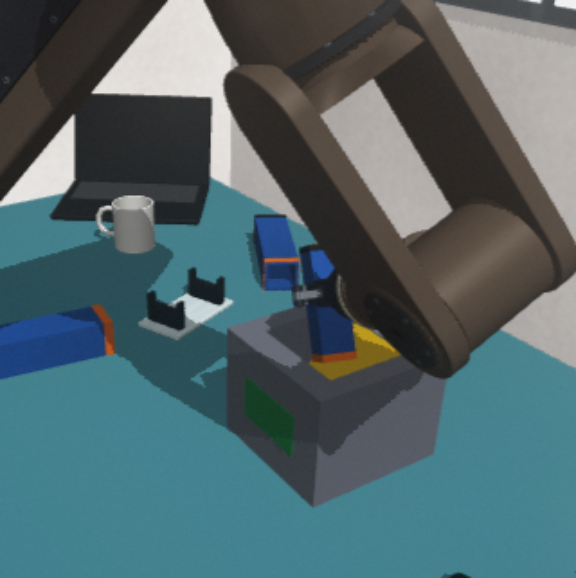

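```bash
cat > w.py <<'E'
from h import *
F=[]
for i in range(10): env.snapshot("top"); F.append(env.get_state()['wrist_force'])
s=env.get_state();R=s['tool_rot'];print("t",s['time_s'],"F",np.mean(F,0).round(2),"w",s['gripper_width'].round(1),"q",s['joint_pos'].round(0),"dip",np.degrees(np.arcsin(R[2,0])).round(1),"mouth",(s['tool_pos']+R@[-83.8,0,154.5]).round(1))
E
python3 -m crank '[{"offset":[25,0,0],"delta_rot":[0,0,0],"fingers":255},{"offset":[-25,0,0],"delta_rot":[0,0,0],"fingers":255},{"offset":[25,0,0],"delta_rot":[0,0,0],"fingers":255},{"offset":[-25,0,0],"delta_rot":[0,0,0],"fingers":255},{"offset":[25,0,0],"delta_rot":[0,0,0],"fingers":255},{"offset":[-25,0,0],"delta_rot":[0,0,0],"fingers":255},{"offset":[25,0,0],"delta_rot":[0,0,0],"fingers":255},{"offset":[-25,0,0],"delta_rot":[0,0,0],"fingers":255},{"offset":[0,0,0],"delta_rot":[0,0,0],"fingers":255},{"offset":[0,0,0],"delta_rot":[0,0,0],"fingers":255}]'
python3 w.py
```

```text
time_s: 12.62
tool_pos: [505.4, -284.4, 279.0]
tool_rot: [[0.172, 0.939, 0.297], [0.469, -0.343, 0.813], [0.866, -0.001, -0.5]]
wrist_force: [-1.6, 0.4, -1.5]
gripper_width: 41.1Traceback (most recent call last):
  File "w.py", line 4, in <module>
    s=env.get_state();R=s['tool_rot'];print("t",s['time_s'],"F",np.mean(F,0).round(2),"w",s['gripper_width'].round(1),"q",s['joint_pos'].round(0),"dip",np.degrees(np.arcsin(R[2,0])).round(1),"mouth",(s['tool_pos']+R@[-83.8,0,154.5]).round(1))
                                                                                          ^^^^^^^^^^^^^^^^^^^^^^^^
AttributeError: 'float' object has no attribute 'round'
```

```bash
sed -i "s/s\['gripper_width'\].round(1)/round(s['gripper_width'],1)/" w.py
python3 -m crank '[{"offset":[28,0,0],"delta_rot":[0,0,0],"fingers":255},{"offset":[-28,0,0],"delta_rot":[0,0,0],"fingers":255},{"offset":[28,0,0],"delta_rot":[0,0,0],"fingers":255},{"offset":[-28,0,0],"delta_rot":[0,0,0],"fingers":255},{"offset":[28,0,0],"delta_rot":[0,0,0],"fingers":255},{"offset":[-28,0,0],"delta_rot":[0,0,0],"fingers":255},{"offset":[28,0,0],"delta_rot":[0,0,0],"fingers":255},{"offset":[-28,0,0],"delta_rot":[0,0,0],"fingers":255},{"offset":[0,0,0],"delta_rot":[0,0,0],"fingers":255},{"offset":[0,0,0],"delta_rot":[0,0,0],"fingers":255}]'
python3 w.py
```

```text
time_s: 14.38
tool_pos: [505.5, -284.4, 279.1]
tool_rot: [[0.172, 0.939, 0.297], [0.469, -0.343, 0.813], [0.866, -0.0, -0.5]]
wrist_force: [-1.4, -1.2, -1.3]
gripper_width: 41.3
t 14.875 F [-0.95  0.3  -0.7 ] w 41.3 q [-48.  42. 103.  51.  80. -59.] dip 60.0 mouth [ 537.  -198.2  129.1]
```

The weight fell by a further 1.4 N, which matches one cell. I'll lift straight up off the flap, staying over the port, to confirm.

```bash
python3 -m crank '[{"offset":[22,0,-13],"delta_rot":[0,0,0],"fingers":255},{"offset":[22,0,-13],"delta_rot":[0,0,0],"fingers":255},{"offset":[9,0,-5],"delta_rot":[0,0,0],"fingers":255},{"offset":[0,0,0],"delta_rot":[0,0,0],"fingers":255},{"offset":[0,0,0],"delta_rot":[0,0,0],"fingers":255}]'
python3 w.py
python3 - <<'E'
from h import *
p,d=env.snapshot("side"); cv2.imwrite("pics/side4.png",cv2.resize(p[60:400,180:500,::-1],None,fx=1.8,fy=1.7))
E
```

```text
time_s: 15.5
tool_pos: [505.2, -284.7, 339.7]
tool_rot: [[0.172, 0.939, 0.297], [0.47, -0.343, 0.813], [0.866, -0.001, -0.5]]
wrist_force: [0.2, -0.7, -1.7]
gripper_width: 41.2
t 16.0 F [-0.18 -0.07 -1.54] w 41.2 q [-48.  37. 101.  50.  84. -54.] dip 60.0 mouth [ 536.8 -198.6  190.2]
```

View pics/side4.png

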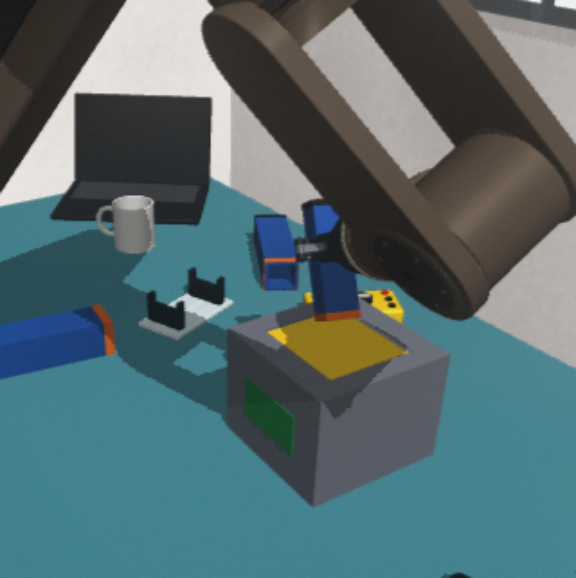

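Without the flap contact the reading is 1.54 N, which is the empty cartridge's weight, and the flap is shut. Both cells are out. I'll level the tube now.

```bash
python3 -m crank '[{"offset":[35,0,-20],"delta_rot":[0,0,0],"fingers":255},{"offset":[26,0,17],"delta_rot":[0,-10,0],"fingers":255},{"offset":[26,0,17],"delta_rot":[0,-10,0],"fingers":255},{"offset":[26,0,17],"delta_rot":[0,-10,0],"fingers":255},{"offset":[26,0,17],"delta_rot":[0,-10,0],"fingers":255},{"offset":[26,0,17],"delta_rot":[0,-10,0],"fingers":255},{"offset":[26,0,17],"delta_rot":[0,-10,0],"fingers":255},{"offset":[0,0,0],"delta_rot":[0,0,0],"fingers":255},{"offset":[0,0,0],"delta_rot":[0,0,0],"fingers":255}]'
python3 -m crank '[{"offset":[0,0,0],"delta_rot":[0,0,9.9],"fingers":255},{"offset":[0,0,0],"delta_rot":[0,0,9.9],"fingers":255},{"offset":[0,0,0],"delta_rot":[0,0,9.9],"fingers":255},{"offset":[0,0,0],"delta_rot":[0,0,9.9],"fingers":255},{"offset":[0,0,0],"delta_rot":[0,0,9.9],"fingers":255},{"offset":[0,0,0],"delta_rot":[0,0,0],"fingers":255},{"offset":[0,0,0],"delta_rot":[0,0,0],"fingers":255}]'
python3 -c "
from h import *
togo([568,183,384])"
```

```text
time_s: 17.18
tool_pos: [566.3, -117.5, 386.1]
tool_rot: [[0.342, 0.94, 0.0], [0.94, -0.342, 0.003], [0.003, -0.001, -1.0]]
wrist_force: [0.7, -0.4, -1.9]
gripper_width: 41.5
time_s: 18.05
tool_pos: [566.3, -118.4, 386.3]
tool_rot: [[0.936, 0.351, 0.0], [0.351, -0.936, 0.001], [0.0, -0.001, -1.0]]
wrist_force: [-0.4, -1.2, -1.7]
gripper_width: 41.3
t 18.05 pos [ 566.3 -118.4  386.3] q [-1.480e+01  2.290e+01  1.022e+02  1.000e-01  5.480e+01  5.460e+01] F [-0.45 -1.18 -1.73] w 41.3
x yaw 20.57 zax [ 0.     0.001 -1.   ]  offset [ 107.5 -281.6    2.5]
```

```bash
python3 -m crank '[{"offset":[6,-15,0],"delta_rot":[0,0,0],"fingers":255},{"offset":[12,-31,0],"delta_rot":[0,0,0],"fingers":255},{"offset":[15,-39,0],"delta_rot":[0,0,0],"fingers":255},{"offset":[15,-40,0],"delta_rot":[0,0,0],"fingers":255},{"offset":[15,-40,0],"delta_rot":[0,0,0],"fingers":255},{"offset":[15,-40,0],"delta_rot":[0,0,0],"fingers":255},{"offset":[15,-39,0],"delta_rot":[0,0,0],"fingers":255},{"offset":[10,-26,0],"delta_rot":[0,0,0],"fingers":255},{"offset":[4,-12,2],"delta_rot":[0,0,0],"fingers":255},{"offset":[0,0,0],"delta_rot":[0,0,0],"fingers":255}]'
python3 - <<'E'
from h import *
n="top"; env.snapshot(n);env.snapshot(n);p,d=env.snapshot(n); cal=env.get_calibration(n); np.savez("pics/top5.npz",p=p,d=d)
togo([568.2,183,300])
P=cloud(cal,d); hsv=cv2.cvtColor(p,cv2.COLOR_RGB2HSV); H,S,V=[hsv[...,i].astype(int) for i in range(3)]
m=(((abs(H-110)<10)&(S>120)&(V>50))|((H<14)&(S>140)))&(P[...,2]>150)&(P[...,2]<275)
m[:,:200]=0;m[:,340:]=0
print(m.sum(),np.median(P[m],0)); vv,uu=np.nonzero(m&(abs(P[...,2]-np.median(P[m][:,2]))<8)); Q=P[vv,uu]; print(cv2.minAreaRect(Q[:,:2].astype(np.float32)), "z slope fit",np.linalg.lstsq(np.c_[(Q[:,:2]-[560,180])@[[.937],[.349]],np.ones(len(Q))],Q[:,2],rcond=None)[0])
o=m&(H<14);print("orange",o.sum(),P[o].mean(0) if o.any() else "")
cv2.imwrite("pics/top5.png",cv2.resize(p[150:330,180:420,::-1],None,fx=3,fy=3))
E
```

```text
time_s: 19.3
tool_pos: [568.0, 185.0, 383.7]
tool_rot: [[0.936, 0.351, -0.001], [0.351, -0.936, -0.0], [-0.001, 0.0, -1.0]]
wrist_force: [0.3, -0.0, -1.6]
gripper_width: 40.9
t 19.45 pos [568.3 183.5 383.9] q [15.  24.5 99.9 -0.  55.6 84.6] F [ 0.18 -0.19 -1.38] w 41.2
x yaw 20.41 zax [-0.    -0.001 -1.   ]  offset [-0.2  0.4 83.9]
10 [560.91965064 167.96217741 247.46116688]
((562.3673706054688, 170.30271911621094), (6.6072773933410645, 9.975886344909668), 3.066622495651245) z slope fit [ -0.46614575 247.42413159]
orange 0
```

View pics/top5.png

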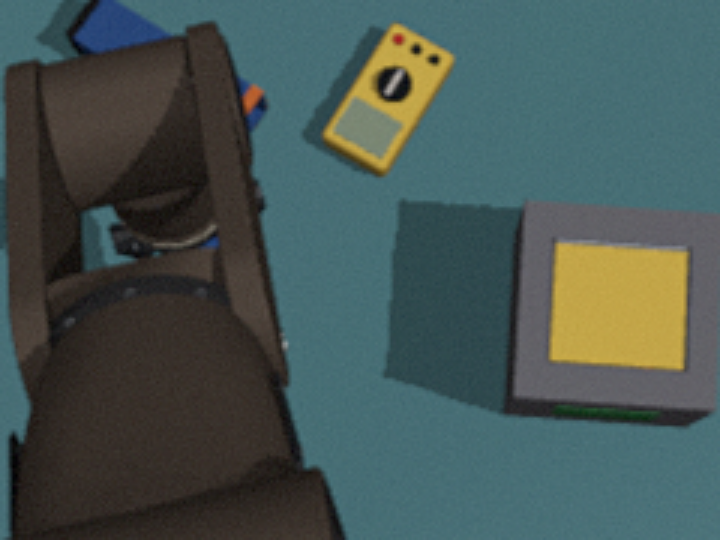

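The top view shows the flap shut and nothing spilled, but the arm hides the tube. I'll check for slip in the grip by comparing the side view with the lift picture, which was taken at the same TCP pose.

```bash
python3 - <<'E'
from h import *
p,d=env.snapshot("side"); now=p[80:330,180:460,::-1]
ref=cv2.resize(cv2.imread("pics/side1.png"),(280,250),interpolation=cv2.INTER_AREA)
for im in(ref,now):
    h=cv2.cvtColor(np.ascontiguousarray(im),cv2.COLOR_BGR2HSV).astype(int)
    roi=np.zeros(h.shape[:2],bool); roi[75:112,70:130]=1
    for nm,m in(("orange",((h[...,0]<14)&(h[...,1]>140)&roi)),("blue",(abs(h[...,0]-110)<10)&(h[...,1]>120)&roi)):
        v,u=np.nonzero(m); print(nm,m.sum(),u.mean().round(1)+180,v.mean().round(1)+80,u.min(),u.max(),v.min(),v.max())
togo([568.0,183,384])
E
```

```text
orange 57 268.5 177.1 78 92 90 109
blue 587 278.9 172.9 78 123 78 108
orange 60 268.6 176.9 78 92 90 109
blue 665 278.1 173.3 78 123 78 108
t 19.5 pos [568.4 183.4 384. ] q [15.  24.5 99.9 -0.  55.6 84.6] F [-0.6   0.02 -1.84] w 41.3
x yaw 20.39 zax [-0.    -0.001 -1.   ]  offset [-0.5  0.2 -0. ]
```

There is no slip (pixels match within 0.2 px). I'll lower it the 168 mm, open the fingers and retreat.

```bash
python3 -m crank '[{"offset":[0,0,15],"delta_rot":[0,0,0],"fingers":255},{"offset":[0,0,30],"delta_rot":[0,0,0],"fingers":255},{"offset":[0,0,30],"delta_rot":[0,0,0],"fingers":255},{"offset":[0,0,30],"delta_rot":[0,0,0],"fingers":255},{"offset":[0,0,25],"delta_rot":[0,0,0],"fingers":255},{"offset":[0,0,15],"delta_rot":[0,0,0],"fingers":255},{"offset":[0,0,10],"delta_rot":[0,0,0],"fingers":255},{"offset":[0,0,7],"delta_rot":[0,0,0],"fingers":255},{"offset":[0,0,5],"delta_rot":[0,0,0],"fingers":255},{"offset":[0,0,0],"delta_rot":[0,0,0],"fingers":255}]'
python3 -m crank '[{"offset":[0,0,0],"delta_rot":[0,0,0],"fingers":255},{"offset":[0,0,0],"delta_rot":[0,0,0],"fingers":255}]'
```

```text
time_s: 20.75
tool_pos: [568.4, 184.2, 217.0]
tool_rot: [[0.937, 0.349, -0.0], [0.349, -0.937, -0.0], [-0.0, 0.0, -1.0]]
wrist_force: [-0.7, -0.1, -1.5]
gripper_width: 41.6
time_s: 21.0
tool_pos: [568.5, 184.3, 217.3]
tool_rot: [[0.937, 0.349, 0.0], [0.349, -0.937, -0.0], [0.0, 0.0, -1.0]]
wrist_force: [-0.2, 0.8, -2.0]
gripper_width: 41.6
```

```bash
python3 -m crank '[{"offset":[0,1,1],"delta_rot":[0,0,0],"fingers":255},{"offset":[0,0,1],"delta_rot":[0,0,0],"fingers":255},{"offset":[0,0,0],"delta_rot":[0,0,0],"fingers":255},{"offset":[0,0,0],"delta_rot":[0,0,0],"fingers":255}]'
python3 -m crank '[{"offset":[0,0,0],"delta_rot":[0,0,0],"fingers":60},{"offset":[0,0,0],"delta_rot":[0,0,0],"fingers":0},{"offset":[0,0,0],"delta_rot":[0,0,0],"fingers":0},{"offset":[0,0,0],"delta_rot":[0,0,0],"fingers":0},{"offset":[0,0,0],"delta_rot":[0,0,0],"fingers":0},{"offset":[0,0,0],"delta_rot":[0,0,0],"fingers":0},{"offset":[0,0,0],"delta_rot":[0,0,0],"fingers":0}]'
```

```text
time_s: 21.5
tool_pos: [568.8, 183.3, 216.1]
tool_rot: [[0.937, 0.349, 0.001], [0.349, -0.937, -0.0], [0.0, 0.0, -1.0]]
wrist_force: [-6.4, -0.9, 19.8]
gripper_width: 41.7
time_s: 22.38
tool_pos: [568.7, 183.3, 214.9]
tool_rot: [[0.937, 0.349, -0.0], [0.349, -0.937, -0.0], [-0.0, 0.0, -1.0]]
wrist_force: [0.7, 0.2, -0.1]
gripper_width: 85.6
```

Seated and released. I'll rise, then move back toward the start so the top camera is clear.

```bash
python3 -m crank '[{"offset":[0,0,-15],"delta_rot":[0,0,0],"fingers":0},{"offset":[0,0,-35],"delta_rot":[0,0,0],"fingers":0},{"offset":[0,0,-45],"delta_rot":[0,0,0],"fingers":0},{"offset":[0,0,-45],"delta_rot":[0,0,0],"fingers":0},{"offset":[0,0,-45],"delta_rot":[0,0,0],"fingers":0}]'
python3 -m crank '[{"offset":[-12,-45,0],"delta_rot":[0,0,0],"fingers":0},{"offset":[-12,-45,0],"delta_rot":[0,0,0],"fingers":0},{"offset":[-12,-45,0],"delta_rot":[0,0,0],"fingers":0},{"offset":[-12,-45,0],"delta_rot":[0,0,0],"fingers":0},{"offset":[-12,-45,0],"delta_rot":[0,0,0],"fingers":0},{"offset":[-12,-45,0],"delta_rot":[0,0,0],"fingers":0},{"offset":[-12,-45,0],"delta_rot":[0,0,0],"fingers":0},{"offset":[-12,-45,0],"delta_rot":[0,0,0],"fingers":0},{"offset":[0,0,0],"delta_rot":[0,0,0],"fingers":0}]'
python3 - <<'E'
from h import *
n="top";p,d=env.snapshot(n);cal=env.get_calibration(n);P=cloud(cal,d);p0=np.load("pics/top0.npz")['p']
hsv=cv2.cvtColor(p,cv2.COLOR_RGB2HSV);H,S,V=[hsv[...,i].astype(int) for i in range(3)]
box=np.zeros(H.shape,bool);box[215:275,235:280]=1
for nm,m,zz in(("blue",(abs(H-110)<10)&(S>120)&(V>50),82),("orange",(H<14)&(S>140)&(V>90),82),("white",(S<50)&(V>140),8)):
    m=m&box&(abs(P[...,2]-zz)<6);v,u=np.nonzero(m);print(nm,m.sum(),np.median(P[m][:,2]) if m.any() else "",[np.round(x,1) for x in cv2.minAreaRect(ray(cal,np.c_[u,v],zz)[:,:2].astype(np.float32))])
for nm,(a,b,c,e) in {"meter":(280,150,340,215),"mouse":(455,265,500,315),"mug":(135,195,185,245)}.items():
    print(nm,"mean diff",np.abs(p[b:e,a:c].astype(int)-p0[b:e,a:c]).mean().round(1))
y=(abs(H-25)<7)&(S>120);y[:215]=0;y[295:]=0;y[:,:345]=0;y[:,425:]=0;print("flap z",np.percentile(P[y][:,2],[5,50,95]))
q,_=env.snapshot("side");cv2.imwrite("pics/fin.png",np.hstack([cv2.resize(p[140:320,120:520,::-1],(400,180)),q[150:330,200:600,::-1]]))
E
```

```text
time_s: 23.0
tool_pos: [568.4, 183.3, 402.6]
tool_rot: [[0.937, 0.349, 0.001], [0.349, -0.937, -0.0], [0.001, 0.0, -1.0]]
wrist_force: [1.3, 0.2, 0.3]
gripper_width: 85.3
time_s: 24.12
tool_pos: [351.2, 489.2, 400.9]
tool_rot: [[0.936, 0.352, 0.0], [0.352, -0.936, 0.001], [0.0, -0.001, -1.0]]
wrist_force: [1.0, -0.3, 0.2]
gripper_width: 85.2
blue 521 81.84597797760216 [array([562.2, 178.6]), array([129.8,  41.9]), np.float64(20.4)]
orange 41 82.05588183640111 [array([493.8, 153.4]), array([ 8.6, 40.8]), np.float64(20.6)]
white 214 7.433235485698674 [array([560.3, 179.8]), array([147.9,  77.8]), np.float64(20.3)]
meter mean diff 3.5
mouse mean diff 3.8
mug mean diff 3.5
flap z [152.13771012 158.20431375 163.4552612 ]
```

View pics/fin.png

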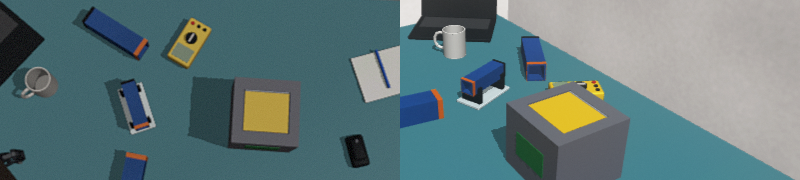

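```bash
python3 -c "
from cell import env
print(env.sign_off())"
```

```text
the job is handed in; nothing more can be done
None
```

I emptied the cartridge into the bin, laid it back in its cradle mouth-first as before, released it and handed the job in at about 24 s. Sign-off gives no verdict, so the result rests on my own checks.

- **Emptying:** I lifted the cartridge, tipped its mouth 60° down through the flap and shook it along its axis in two bursts of four back-and-forth strokes (25 mm, then 28 mm). The weight fell from about 4.6 N to 1.5 N clear of the flap, which is the empty cartridge, so both cells are out. I could not see them inside the closed bin, and no picture shows one on the bench.
- **Cartridge:** it is seated at the right height (top at 82 mm, as at the start). It lies about 2 mm from its original place, in line with the cradle to about 0.1°, with the mouth at the same end.
- **Surroundings:** the flap is shut. The meter, mug and mouse show only picture noise against the start.
- **Readings that disagreed:** single force readings varied by about 1 N, and before tipping they briefly looked like a lost cell; a picture showed it still inside. Setting down pressed the cradle with about 20 N for a moment, under the 40 N limit for the arm and gripper.

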